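# Walk the power supply round to the stop bar

### The job

The steel power supply on the repair desk stands askew and is too heavy and wide to pick up: push on its corners with the fingertips, now one and now another, to walk it round until one of its long sides lies flush against the front of the stop bar, with neither end sticking out past the bar. Only push it: never lift or tip it, and leave the other things on the desk where they are. Finish with the hand clear of it.

Things in the scene. Friction and masses are not known exactly. Their poses are not given: they have to be found in the camera images.
- stop_bar: Stop bar: upright aluminium bar fixed to the desk, 250 mm long, 24 thick, 30 tall, a low dark foot plate behind it; turned by up to 0.2 rad at the start. Origin: at desk height, middle of its front face (the long face towards the robot). x points into the bar, square to that face, away from the robot; y runs along the bar; z up.
- psu: Power supply: closed steel box 160 x 90 mm, 45 tall, 0.6-0.86 kg, fan opening and blank label on top. Origin: centre of underside; y along the 160 mm length, x across the width. Slides under 5-17 N; pushed near a corner it turns and slides. Starts flat, centre 140-165 mm before the bar face, up to 40 mm off its middle, length 0.7-1.57 rad from the bar's, either way. Either long side will do.
- screwdriver: Bystander: a screwdriver about 0.2 m long, lying on the desk along its own x axis. To be left alone.
- heatsink: Bystander: a finned aluminium heat sink, 70 x 70 x 42 mm, standing on its base. Origin on the desk under it. To be left alone.
- screw_tray: Bystander: an open grey screw tray, 90 x 70 x 22 mm. Origin on the desk under it. To be left alone.
- drive: Bystander: a flat black solid-state drive, 100 x 70 x 9 mm, lying flat. Origin on the desk under it. To be left alone.
- paste_jar: Bystander: a small white jar, 36 mm across and 38 mm tall. Origin on the desk under it. To be left alone.
There are look-alikes about, which are no part of the job. Of the things like the psu, leave any that is brown or yellow; of the rest the larger one is meant.

How it is judged (in metres and radians):
At the end, for the whole second after the job is handed in: The power supply lies flat and at rest with a long side against the bar's front face: gap at its middle under 5 mm, out of parallel by less than 0.05 rad, its centre within 48 mm of the bar's middle along the bar (3 mm of overhang is allowed) (x of psu in the frame of stop_bar between -0.05 and -0.04 m and y of psu in the frame of stop_bar between -0.048 and 0.048 m and angle between the y axis of psu and the y axis of stop_bar, either way round below 0.05 rad and angle between psu's own z axis and vertical below 0.05 rad and height (world z) of psu below 0.005 m and linear speed of psu below 0.01 m/s); the robot touches nothing.
It fails at once if the power supply is lifted or tipped (raised more than 12 mm or tilted more than 0.15 rad) (height (world z) of psu above 0.012 m or angle between psu's own z axis and vertical above 0.15 rad).
It fails at once if another thing on the desk is shifted by more than 20 mm (distance of any of screwdriver, heatsink, screw_tray, drive, paste_jar from where it was at the start of the episode above 0.02 m).
It also fails if it takes over 72 s, if anything falls off the work surface, if the arm or the gripper's body presses on something with over 40 N, if the wrist force passes 120 N, or if a joint passes its speed limit or range.

### The arm

A 7-joint arm with a two-finger parallel gripper is mounted at the origin on the work surface. World frame = base frame: x ahead of the robot, y to its left, z up, the work surface at z = 0. Lengths are in m, angles in degrees, forces in N, time in s.
With the tool pointing down it reaches from about 0.4 to 0.85 m from the base axis. Payload 4.5 kg.
Tool frame: the origin (TCP) lies midway between the tips of the shut fingers; the grasp point (between the pads) lies 19 mm behind it; z points along the fingers, y is the line along which they close (so a half turn about z gives the same grasp; the last joint's range is limited). The gripper opens to 88 mm and grips with 3 to 60 N. Pads are 18 mm wide; open, the fingers measure 123 mm over their backs; the gripper's body (75 mm by 187 mm) begins 45 mm behind the grasp point.
Start: joints at [70.863, 39.483, -11.15, 89.685, 9.013, 51.709, -12.324], TCP at [0.225, -0.583, 0.239] pointing down, gripper open.
Joint ranges: [-172.22, 172.22], [-26.19, 119.32], [-84.43, 86.54], [7.71, 146.69], [-57.33, 237.33], [2.42, 119.75], [-152.13, 152.13]. Speed limits (degrees/s): [147.25, 147.25, 180, 180, 180, 180, 180].

### API

Orientations are given as [roll, pitch, yaw] about the fixed x, y, z axes, in that order (R = Rz(yaw) Ry(pitch) Rx(roll)).
In Python, from plant import sense, eyes, r, models gives the robot as it stands.
- The arm moves only by the tool carry_out, never from a script. Its argument "motion" is text: rows parted by semicolons, each of 7 numbers parted by spaces: the shift along the tool's x, y, z in mm, then the turn, a rotation vector about the tool's x, y, z in rad, then the gripper command: -1 is shut, 1 is fully open, values between are in proportion. In form: x y z ax ay az claw; .... A call has 1 to 20 rows; each row shifts and turns the commanded pose from where the row before left it, along the tool's axes as they then stand; what a row does not reach is not made up. A row lasts 1/10 s, in which the tool goes at most 50 mm and 8.59 degrees, less where a joint would pass 70% of its speed; a pose out of reach is approached as far as the arm can. A call is refused whole if a number of a shift passes 50 or a number of a turn 0.15, either way. A call with a gripper value outside its range is refused whole. The fingers move at their own pace and stop on an object; the grip force is fixed at half the most. Time passes only in rows, so rows that do not move let the fingers close. It gives the time, the measured TCP pose, the force, the opening and the grip force at its end, in the units of the state.
- sense(): the state, without advancing time (a new reading comes with each control period).
- eyes.camera(name): name is "side" or "top" or "wrist"; returns (picture, depth): 420x560x3 uint8, red, green, blue; 420x560 float32, m along the optical axis (not along the pixel's ray), 0 where there is no reading.
- eyes.camera_info(name): a dict with "fx", "fy", "cx", "cy" (pixels), "pose" (4x4, takes a point from camera to world coordinates); the wrist camera has in their place "T_tool_cam" (4x4, takes a point from camera to tool coordinates, whose origin is the TCP and whose axes are the flange's). Camera axes: x right, y down, z forward; pixel columns grow to the right and rows downward; lengths in m; the calibration is good to about 2 mm. A picture is of the moment at which its call begins: read the wrist's pose just before it. camera_info takes no time and is no camera call.
- r.job_done(): hands the job in; it is judged then, once.
Trained networks look in the newest picture that a camera, given by its name, has taken for a name from the list of things; names that differ only in an ending like _2 or _b are one class to them, and where a whole thing is asked for, a point or a joint stands for the part that bears it (a point fixed in the world has none). Each returns a list of dicts, best first, with "conf" (0 to 1); they miss things now and then, are a little off and sometimes report something else, mostly with a low value. They report only what shows in the picture. A call takes as long as a camera call. They do not tell look-alikes from the thing itself.
- models.cut_out(target, camera): "mask" (420x560 bool, what is visible of it) and "rect" ([left, top, width, height] as shares, 0 to 1, of the picture: columns of its width, rows of its height, round what is visible of it).
- models.place_of(target, camera): "xy" ([column, row] as shares, 0 to 1, of the picture: columns of its width, rows of its height: a listed point, or the origin of a listed thing).
The state is a dict: "clock": time; "joint_positions": joint angles; "qvel": joint speeds; "joint_torque": joint torques, N m; "eef_pos": TCP position; "tool_rot": TCP orientation; "ft_force": force on the tool from outside, world axes, zero at the start; "torque": the same for the moment, N m; "width": finger opening in m; "grasp_force": force on a finger pad.
Only numpy, scipy, OpenCV 4.12 (cv2) and the standard library are available. Lean on these libraries where they do the work, as an engineer would, in place of code of your own. Each camera call takes 0.05 s, during which the arm holds its last target. There are 200 camera calls.

## Working session

There is one attempt and no reset: what is moved stays moved. The work goes in short steps, Python scripts to look and compute and a tool call to move; the robot and the scene stay as the last step left them, time stands still between calls to the robot, and variables do not carry over. Pictures are saved under pics/ and viewed, at most 10 in all, crops included, and the job is handed in when it is done.

Besides the shell and the picture viewer there is one more tool, called as name(argument=value, ...), one argument or row to a line, values as JSON. carry_out: Moves the arm, as the interface text tells. Its arguments: {"type":"object","properties":{"motion":{"type":"string"}},"required":["motion"]}

```bash
ls; mkdir -p pics
cat > h.py <<'E'
import numpy as np, cv2
from plant import sense, eyes, r, models
def world(cam, mask, depth):
    i=eyes.camera_info(cam); v,u=np.nonzero(mask&(depth>0)); z=depth[v,u]
    p=np.c_[(u-i['cx'])/i['fx']*z,(v-i['cy'])/i['fy']*z,z]
    T=np.array(i['pose']); return p@T[:3,:3].T+T[:3,3],u,v
E
python3 - <<'E'
from h import *
im,d=eyes.camera("top"); cv2.imwrite("pics/top.png",im[:,:,::-1])
im2,d2=eyes.camera("side"); cv2.imwrite("pics/side.png",im2[:,:,::-1])
np.savez("t0.npz",d=d)
for n in ["psu","stop_bar","screwdriver","heatsink","screw_tray","drive","paste_jar"]:
    for o in models.cut_out(n,"top"):
        P,u,v=world("top",o["mask"],d)
        if len(P)<20: continue
        zt=np.percentile(P[:,2],90); Q=P[P[:,2]>zt-.008]
        b=cv2.minAreaRect((Q[:,:2]*1000).astype(np.float32))
        print(n,round(o["conf"],2),"px",int(u.mean()),int(v.mean()),"z",zt.round(3),"rect",np.round(b[0]),np.round(b[1]),round(b[2],1))
s=sense();print(s)
E
```

```text
pics
psu 0.95 px 288 197 z 0.05 rect [522. -42.] [ 90. 161.] 65.7
psu 0.89 px 157 233 z 0.037 rect [418. 326.] [118.  67.] 36.1
psu 0.64 px 330 263 z 0.036 rect [ 340. -161.] [ 64. 113.] 72.6
psu 0.6 px 410 295 z 0.049 rect [ 256. -375.] [ 91. 158.] 76.1
stop_bar 0.68 px 295 133 z 0.033 rect [685. -58.] [249.  26.] 85.8
screwdriver 0.82 px 207 228 z 0.029 rect [458. 186.] [167.  23.] 1.8
heatsink 0.89 px 201 162 z 0.044 rect [622. 205.] [69. 69.] 80.8
screw_tray 0.57 px 383 205 z 0.023 rect [ 504. -308.] [72. 89.] 89.2
drive 0.92 px 387 172 z 0.014 rect [ 601. -322.] [70. 99.] 88.8
paste_jar 0.68 px 373 250 z 0.042 rect [ 377. -280.] [32. 30.] 89.8
paste_jar 0.54 px 288 198 z 0.05 rect [522. -42.] [ 90. 161.] 65.7
{'clock': 0.45, 'joint_positions': array([ 70.86119865,  39.48622898, -11.15041272,  89.68973754,
         9.01328974,  51.70969351, -12.3244835 ]), 'qvel': array([ 0.10229813, -0.01624302, -0.01100996, -0.05776773, -0.02511718,
        0.03236025,  0.08295357]), 'joint_torque': array([ 1.08934772e-03, -5.27024674e+01, -1.26519743e+00, -1.53556323e+01,
       -5.19402965e-02,  8.27688928e-04,  9.93468075e-05]), 'eef_pos': array([ 0.22476189, -0.58315605,  0.23868088]), 'tool_rot': array([-1.79995921e+02, -1.02902821e-04,  2.10780070e+01]), 'ft_force': array([ 0.43827519, -0.37300006,  1.05567251]), 'torque': array([-0.00573579,  0.00554811, -0.01664503]), 'grasp_force': 0.0, 'width': 0.08821999529613116}
```

View pics/top.png

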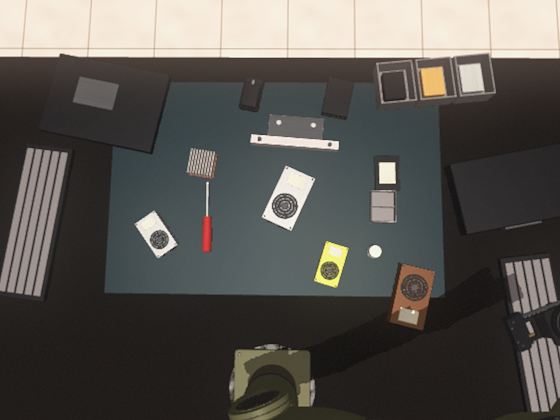

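View pics/side.png

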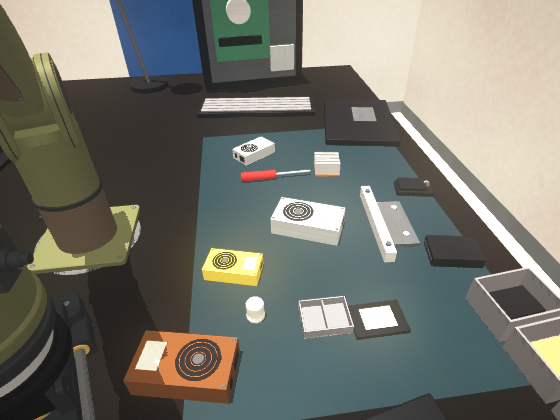

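The psu is the large white box at pixel (288,197); the small white, yellow and brown boxes are look-alikes. The bar front is at about (0.673, -0.057), facing -4.2°. The psu is turned about 70° from the bar, so I need to turn it clockwise by pushing the right side of its near end. First I move above the start point and align the tool with the bar.

carry_out(
  motion="0 0 0 0 0 0.11 -1;0 0 0 0 0 0.11 -1;0 0 0 0 0 0.11 -1;0 0 0 0 0 0.11 -1;12 -35 9 0 0 0 -1;12 -35 9 0 0 0 -1;12 -35 9 0 0 0 -1;12 -35 9 0 0 0 -1;12 -35 9 0 0 0 -1;12 -35 9 0 0 0 -1;12 -35 9 0 0 0 -1;12 -35 9 0 0 0 -1;12 -35 9 0 0 0 -1;12 -35 9 0 0 0 -1;12 -35 9 0 0 0 -1;12 -35 9 0 0 0 -1;12 -35 9 0 0 0 -1;7 -42 9 0 0 0 -1;0 0 0 0 0 0 -1;0 0 0 0 0 0 -1",
)

```text
clock: 2.45
eef_pos: [0.4236, -0.0982, 0.1126]
tool_rot: [-180.0, -0.0, -4.0]
ft_force: [-0.4, -0.7, 0.5]
width: 0.0005
grasp_force: 0.0
```

```bash
cat >> h.py <<'E'
def rect(d,target,near):
    best=None
    for o in models.cut_out(target,"top"):
        P,u,v=world("top",o["mask"],d)
        if len(P)<50: continue
        zt=np.percentile(P[:,2],90) if target!="psu" else .049
        Q=P[abs(P[:,2]-zt)<.008]
        if len(Q)<50: continue
        b=cv2.minAreaRect((Q[:,:2]*1000).astype(np.float32))
        e=np.hypot(b[0][0]-near[0],b[0][1]-near[1])
        if best is None or e<best[0]: best=(e,b)
    (c,(w,h),a)=best[1]; 
    if h>w: a+=90
    return np.array(c),sorted((w,h)),(a+90)%180-90   # length direction
A=np.radians(-4.2); O=np.array([673,-57])
def toB(p): return np.array([[np.cos(A),np.sin(A)],[-np.sin(A),np.cos(A)]])@(np.array(p)[:2]-O)
def report(name=None):
    im,d=eyes.camera("top")
    if name: cv2.imwrite("pics/"+name,im[:,:,::-1])
    c,s,a=rect(d,"psu",(560,-40)); s_=sense()
    print("psu B",toB(c).round(),np.round(s),"len ang rel bar y",round(((a+4.2-90)+90)%180-90,1))
    print("tool B",toB(s_["eef_pos"]*1000).round(),"z",s_["eef_pos"][2].round(3),"rpy",s_["tool_rot"].round(1),"F",s_["ft_force"].round(1),"t",s_["clock"])
E
python3 -c "
from h import *
report()
for k in range(2):
  im,d=eyes.camera('top'); print(rect(d,'stop_bar',(680,-58)))"
```

```text
psu B [-108.  -12.] [67. 90.] len ang rel bar y -20.0
tool B [-246.  -62.] z 0.113 rpy [179.9  -0.   -4.2] F [ 0.1 -0.5  0.4] t 2.55
(array([684.81774902, -57.60643005]), [25.959989547729492, 248.8787841796875], 85.65238189697266)
(array([684.48602295, -57.48078156]), [26.849658966064453, 248.8254852294922], 85.81549835205078)
```

carry_out(
  motion="0 0 25 0 0 0 -1;0 0 25 0 0 0 -1;0 0 25 0 0 0 -1;0 0 22 0 0 0 -1;2 -7 0 0 0 0 -1;2 -7 0 0 0 0 -1;2 -7 0 0 0 0 -1;2 -7 0 0 0 0 -1;0 -5 0 0 0 0 -1;0 -5 0 0 0 0 -1;0 -5 0 0 0 0 -1;0 -5 0 0 0 0 -1;0 -5 0 0 0 0 -1;1.5 -5 0 0 0 0 -1;1.5 -5 0 0 0 0 -1;1.5 -5 0 0 0 0 -1;1.5 -5 0 0 0 0 -1;2 -5 0 0 0 0 -1;0 0 0 0 0 0 -1",
)

```text
clock: 4.65
eef_pos: [0.4522, -0.0241, 0.0281]
tool_rot: [-179.8, 1.2, -4.1]
ft_force: [-2.9, -2.0, 3.6]
width: 0.0006
grasp_force: 2.1
```

```bash
python3 -c "
from h import *
report('p1.png')
im,d=eyes.camera('side');cv2.imwrite('pics/p1s.png',im[:,:,::-1])
i=eyes.camera_info('side');T=np.array(i['pose'])
for o in models.cut_out('psu','side'):
  P,u,v=world('side',o['mask'],d);Q=P[abs(P[:,2]-.047)<.007]
  if len(Q)<50: continue
  print(o['conf'],cv2.minAreaRect((Q[:,:2]*1000).astype(np.float32)))
"
```

```text
psu B [-392. -348.] [ 92. 160.] len ang rel bar y 80.7
tool B [-223.   17.] z 0.028 rpy [-179.8    1.2   -4.1] F [-4.4 -1.4  3.7] t 4.75
0.93 ((254.62741088867188, -374.3311767578125), (91.26241302490234, 160.88656616210938), 76.67514038085938)
0.78 ((533.6947631835938, -21.86089324951172), (92.20732116699219, 157.0462188720703), 40.653892517089844)
```

View pics/p1s.png

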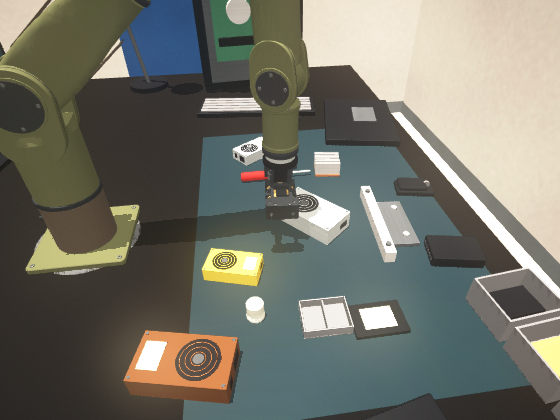

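carry_out(
  motion="3 -4 0 0 0 0 -1;3 -4 0 0 0 0 -1;3 -4 0 0 0 0 -1;3 -4 0 0 0 0 -1;4 -4 0 0 0 0 -1;4 -4 0 0 0 0 -1;5 -3 0 0 0 0 -1;5 -3 0 0 0 0 -1;5 -2 0 0 0 0 -1;5 -2 0 0 0 0 -1;5 -2 0 0 0 0 -1;0 0 0 0 0 0 -1",
)

```text
clock: 6.05
eef_pos: [0.5006, 0.0098, 0.027]
tool_rot: [-179.7, 1.2, -4.0]
ft_force: [-3.6, 1.6, 0.8]
width: 0.0004
grasp_force: 1.8
```

```bash
cat >> h.py <<'E'
def side(name=None):
    im,d=eyes.camera('side')
    if name: cv2.imwrite('pics/'+name,im[:,:,::-1])
    s_=sense()
    for o in models.cut_out('psu','side'):
        P,u,v=world('side',o['mask'],d);Q=P[abs(P[:,2]-.047)<.007]
        if len(Q)<50: continue
        c,(w,h),a=cv2.minAreaRect((Q[:,:2]*1000).astype(np.float32))
        if h>w: a+=90
        if c[0]>450: print("psu B",toB(c).round(1),round(w),round(h),"rel ang",round((a+4.2)%180-90,1),"zmax",P[:,2].max().round(3))
    print("tool B",toB(s_["eef_pos"]*1000).round(),"z",s_["eef_pos"][2].round(3),"rpy",s_["tool_rot"].round(1),"F",s_["ft_force"].round(1),"t",s_["clock"])
E
python3 -c "
from h import *
side()"
```

```text
psu B [-104.2   35.6] 91 158 rel ang 20.5 zmax 0.049
tool B [-177.   54.] z 0.027 rpy [-179.7    1.1   -4. ] F [-3.4  1.1  0.6] t 6.1
```

carry_out(
  motion="-10 0 0 0 0 0 -1;-10 0 0 0 0 0 -1;0 0 -40 0 0 0 -1;0 0 -40 0 0 0 -1;20 -25 0 0 0 0 -1;20 -25 0 0 0 0 -1;22 -25 0 0 0 0 -1;22 -25 0 0 0 0 -1;0 -11 0 0 0 0 -1;0 0 0 0 0 0 -1;0 0 0 0 0 0 -1",
)

```text
clock: 7.25
eef_pos: [0.5735, 0.1124, 0.1063]
tool_rot: [-179.9, 1.1, -4.2]
ft_force: [0.4, -0.4, -0.2]
width: 0.0003
grasp_force: 0.0
```

```bash
python3 -c "
from h import *
side()"
```

```text
psu B [-105.4   38.2] 92 164 rel ang 20.2 zmax 0.049
tool B [-112.  161.] z 0.106 rpy [-179.9    1.1   -4.3] F [ 0.3 -0.5  0.7] t 7.3
```

carry_out(
  motion="0 0 30 0 0 0 -1;0 0 30 0 0 0 -1;0 0 28 0 0 0 -1;0 8 0 0 0 0 -1;0 8 0 0 0 0 -1;0 5 0 0 0 0 -1;1 5 0 0 0 0 -1;1 5 0 0 0 0 -1;1 5 0 0 0 0 -1;1 5 0 0 0 0 -1;1 5 0 0 0 0 -1;1 5 0 0 0 0 -1;0 0 0 0 0 0 -1",
)

```text
clock: 8.65
eef_pos: [0.5771, 0.0635, 0.0195]
tool_rot: [-179.7, 0.8, -4.1]
ft_force: [0.4, 3.8, 2.6]
width: 0.0003
grasp_force: 1.9
```

```bash
python3 -c "
from h import *
side()"
```

```text
psu B [-105.4    8.8] 91 160 rel ang 15.7 zmax 0.086
tool B [-105.  113.] z 0.019 rpy [-179.7    0.9   -4.1] F [1.5 3.6 2.9] t 8.7
```

carry_out(
  motion="0 -10 0 0 0 0 -1;0 -10 0 0 0 0 -1;0 0 -40 0 0 0 -1;0 0 -40 0 0 0 -1;-25 32 0 0 0 0 1;-25 32 0 0 0 0 1;-25 32 0 0 0 0 1;-20 32 0 0 0 0 1;0 0 0 0 0 0 1;0 0 0 0 0 0 1",
)

```text
clock: 9.75
eef_pos: [0.474, -0.0388, 0.0995]
tool_rot: [-179.9, 1.1, -4.2]
ft_force: [0.4, -0.5, 0.7]
width: 0.0461
grasp_force: 0.0
```

```bash
python3 -c "
from h import *
side()"
```

```text
psu B [-105.3    8. ] 90 159 rel ang 15.8 zmax 0.049
tool B [-199.    5.] z 0.099 rpy [-179.8    1.    -4.1] F [-0.2  0.5 -0. ] t 9.8
```

carry_out(
  motion="0 0 20 0 0 0 1;0 0 20 0 0 0 1;0 0 20 0 0 0 1;0 0 20 0 0 0 1;8 0 0 0 0 0 1;8 0 0 0 0 0 1;6 0 0 0 0 0 1;6 0 0 0 0 0 1;6 0 0 0 0 0 1;6 0 0 0 0 0 1;6 0 0 0 0 0 1;6 0 0 0 0 0 1;6 0 0 0 0 0 1;6 0 0 0 0 0 1;6 0 0 0 0 0 1;5 0 0 0 0 0 1;5 0 0 0 0 0 1;0 0 0 0 0 0 1",
)

```text
clock: 11.65
eef_pos: [0.5528, -0.045, 0.0183]
tool_rot: [-179.9, 1.0, -4.2]
ft_force: [-4.3, 0.4, 2.9]
width: 0.088
grasp_force: 2.4
```

```bash
python3 -c "
from h import *
side()"
```

```text
psu B [-63.3  -1.8] 165 90 rel ang 0.1 zmax 0.126
tool B [-121.    3.] z 0.018 rpy [-179.9    1.    -4.2] F [-4.7  1.5  2.7] t 11.7
```

carry_out(
  motion="4 0 0 0 0 0 1;4 0 0 0 0 0 1;4 0 0 0 0 0 1;3 0 0 0 0 0 1;2 0 0 0 0 0 1;0 0 0 0 0 0 1;0 0 0 0 0 0 1",
)

```text
clock: 12.45
eef_pos: [0.5686, -0.0459, 0.018]
tool_rot: [-179.9, 1.1, -4.2]
ft_force: [-6.7, 0.1, 6.0]
width: 0.0881
grasp_force: 3.4
```

```bash
python3 -c "
from h import *
side()"
```

```text
psu B [-47.2  -2.3] 163 89 rel ang -0.3 zmax 0.126
tool B [-105.    3.] z 0.018 rpy [-179.9    1.1   -4.2] F [-6.4  0.3  5.4] t 12.5
```

carry_out(
  motion="1 0 0 0 0 0 1;1 0 0 0 0 0 1;1 0 0 0 0 0 1;0 0 0 0 0 0 1;0 0 0 0 0 0 1",
)

```text
clock: 13.05
eef_pos: [0.5689, -0.0459, 0.0179]
tool_rot: [-179.8, 1.4, -4.2]
ft_force: [-11.0, 1.0, 10.2]
width: 0.0881
grasp_force: 5.8
```

carry_out(
  motion="1 0 0 0 0 0 1;1 0 0 0 0 0 1;0 0 0 0 0 0 1;0 0 0 0 0 0 1",
)

```text
clock: 13.45
eef_pos: [0.5688, -0.0458, 0.0178]
tool_rot: [-179.8, 1.7, -4.2]
ft_force: [-15.2, 0.8, 12.7]
width: 0.0882
grasp_force: 7.5
```

The force rises and the tool no longer moves, so the box is hard against the bar. I'll back off, raise the hand and check.

carry_out(
  motion="-10 0 0 0 0 0 1;-20 0 0 0 0 0 1;-20 0 0 0 0 0 1;-20 0 -15 0 0 0 1;0 0 -40 0 0 0 1;0 20 -40 0 0 0 1;-20 40 -20 0 0 0 1;-10 40 0 0 0 0 1;0 40 0 0 0 0 1;0 40 0 0 0 0 1;0 40 0 0 0 0 1;0 40 0 0 0 0 1;0 0 0 0 0 0 1;0 0 0 0 0 0 1",
)

```text
clock: 14.85
eef_pos: [0.4592, -0.3005, 0.1341]
tool_rot: [-180.0, 0.8, -4.3]
ft_force: [0.3, 0.9, -0.2]
width: 0.0881
grasp_force: 0.0
```

```bash
python3 -c "
from h import *
side(); report('end.png')
im,d=eyes.camera('top'); print(rect(d,'stop_bar',(680,-58)))"
```

```text
psu B [-47.2  -1.3] 164 90 rel ang -0.2 zmax 0.05
tool B [-195. -257.] z 0.134 rpy [-179.9    0.9   -4.2] F [ 0.9  0.3 -0.3] t 14.9
psu B [-45.  -3.] [ 91. 160.] len ang rel bar y 0.1
tool B [-196. -255.] z 0.134 rpy [-179.8    1.    -4. ] F [ 0.2 -0.4  0.3] t 15.05
(array([685.08953857, -57.47608185]), [25.916833877563477, 248.9375762939453], 85.74467468261719)
```

View pics/end.png

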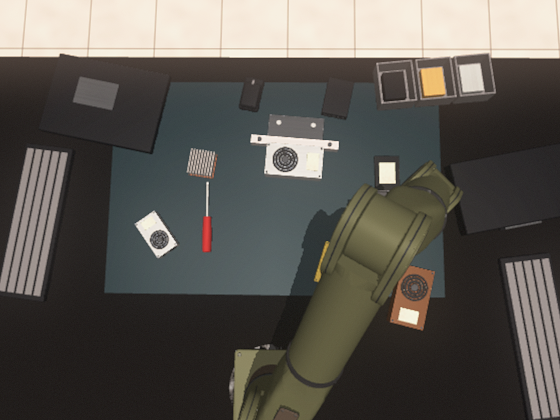

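The picture shows the psu at (294,160), lying flush and centred against the bar at (295,142). The hand is clear and the things in view have not moved, so I'm handing in.

```bash
python3 -c "
from h import *
print(r.job_done())"
```

```text
the job is handed in; nothing more can be done
None
```

The job is handed in: by my last camera check (about 15 s on the clock), the power supply lies flush against the stop bar, within 0.2° of parallel and about 3 mm off the bar's middle, with the hand clear; the judge's result was not shown.

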